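# Turn over a glaze-jar stopper and press it home

## Task

The wooden stopper is standing upside down on its square head. Carry it to the plywood board, lay it down there on its side and let go, then take it anew and set it plug-down into the neck of the narrow-necked jar, pressing firmly until the rubber sleeve is pushed down and the square collar sits flat on the jar's rim. Leave the bowl, brush pot and spatula where they are.

Things in the scene. Friction and masses are not known exactly. Their poses are not given: they have to be found in the camera images.
- stopper: Loose wooden stopper, 131 mm long, 0.18 to 0.29 kg, starts upside down. Origin: centre of its head's flat end; z runs from head to plug tip (up at the start). Along z: square head 56 mm wide (sides along x, y) 0-30 mm; round shank 30 mm diameter to 55; square collar 56 mm wide to 71; round plug tapering from 39 mm diameter at 71 to 35 at 111, then to 24 at the tip.
- stopper_head (a point): Centre of the stopper's square head, 15 mm from its flat end. Axes as stopper.
- stopper_mid (a point): Middle of the stopper's shank on its axis, 42.5 mm from the flat end of the head. When the stopper lies on the flats of head and collar, its axis is 28 mm above the support. Axes as stopper.
- stopper_seat (a point): Centre of the collar's face on the plug side, 71 mm from the flat end of the head: the face that comes to sit on the jar's rim. Axes as stopper.
- stopper_tip (a point): Centre of the plug's tip, 131 mm from the flat end of the head. Axes as stopper.
- jar: Fixed white ceramic jar, body 132 mm diameter, neck 74 mm outside diameter, rim 105 mm above the bench. Origin at the centre of its underside, z up. It stands on the left or the right of the bench, changing places with the crock. Inside it is hollow to 8 mm above the bench.
- jar_rim (a point): Centre of the jar's mouth at the height of its ceramic rim (105 mm above the bench), z up. The ceramic rim is a flat ring of 53 to 74 mm diameter.
- seal (a joint): Black rubber sleeve sliding in the jar's neck, 42 mm bore and 52 mm outside diameter. Value in m: 0 at the start, when its top stands 8 mm proud of the ceramic rim; 0.008 fully down, its top flush with the rim. It needs about 9 N of downward push to move and stays where it is left; the stopper's own weight does not move it.
- crock: Fixed white ceramic crock with a wide mouth (98 mm inside), body 128 mm diameter, 90 mm high, without neck or sleeve. Origin at the centre of its underside. Not used.
- bat: Fixed square plywood board, 160 x 160 mm, 12 mm thick, flat on the bench. Origin at the centre of its underside, sides along its x and y, top face 12 mm above the origin.
- bowl: Loose terracotta bowl, 120 mm diameter, 60 mm high; origin at the centre of its underside. Leave alone.
- brush_pot: Loose blue ceramic pot with brushes, 84 mm diameter, pot 90 mm high, brushes to 190 mm; origin at the centre of its underside. Leave alone.
- spatula: Loose spatula 200 mm long lying flat on the bench, along its x, handle to -x; origin under its middle. Leave alone.
There are look-alikes about, which are no part of the job. Of the things shaped like the stopper, the wooden one is meant.

How it is judged:
By the outcome, as a careful person would: the job done as asked, in the order asked, and still so for the second after the job is handed in, with the robot touching nothing.
It also fails if it takes over 69 s, if anything falls off the work surface, if the arm or the gripper's body presses on something with over 40 N, if the wrist force passes 120 N, or if a joint passes its speed limit or range.

## Robot

A 6-joint arm with a two-finger parallel gripper is mounted at the origin on the work surface. World frame = base frame: x ahead of the robot, y to its left, z up, the work surface at z = 0. Lengths are in m, angles in rad, forces in N, time in s.
With the tool pointing down it reaches from about 0.35 to 0.775 m from the base axis. Payload 7.3 kg.
Tool frame: the origin (TCP) lies midway between the tips of the shut fingers; the grasp point (between the pads) lies 19 mm behind it; z points along the fingers, y is the direction in which the jaws open and shut (so a half turn about z gives the same grasp; the last joint's range is limited). The gripper opens to 92 mm and grips with 3 to 60 N. Pads are 19 mm wide; open, the fingers measure 130 mm over their backs; the gripper's body (75 mm by 190 mm) begins 47 mm behind the grasp point.
Start: joints at [0.987, 0.342, 1.524, -0, 1.275, -0.146], TCP at [0.223, 0.476, 0.227] pointing down, gripper open.
Joint ranges: [-2.53, 2.53], [-0.77, 2.02], [0.04, 2.7], [-1, 4.14], [0.28, 2.66], [-3.11, 3.11]. Speed limits (rad/s): [2.57, 2.57, 3.14, 3.14, 3.14, 3.14].

## Interface

Orientations are given as a rotation vector (axis times angle).
In Python, from workcell import robot, kin, optics, close_job gives the robot as it stands. Calls block until the motion is done:
- robot.movep(position, orientation): joint-space move of the TCP to a pose.
- robot.servo_line(position, frame=None, velocity=0.15, max_force=None): straight line of the TCP; frame=None keeps the orientation; velocity is the mean speed in m/s. With max_force (N) it stops when the force on the tool has changed by that much, and returns True; else False.
- robot.goto_joints(angles): joint-space move.
- robot.gripper_to(opening): finger opening in m; the grip force is fixed at half the most; returns when the fingers have stopped.
- robot.wait(seconds).
- kin.solve_ik(position, orientation): joint angles nearest the present ones, or None.
- robot.sense(): the state.
- optics.camera(name): name is "scene" or "top"; returns the picture (400x640x3 uint8, red, green, blue); there is no depth.
- optics.camera_info(name): a dict with "camera_matrix" (3x3 intrinsics, pixels), "xyz" and "rotation" of the camera in the world. Camera axes: x right, y up, looking along -z (the intrinsics and any distortion apply to the point x, -y, -z); pixel columns grow to the right and rows downward; lengths in m; the calibration is good to about 2 mm. A picture is of the moment at which its call begins. camera_info takes no time and is no camera call.
A pose or a line that the arm cannot do raises robot.PlanningError and nothing moves.
- close_job(): hands the job in, once; it reports no verdict.
The state is a dict: "clock": time; "joints": joint angles; "qvel": joint speeds; "joint_efforts": joint torques, N m; "position": TCP position; "tcp_rot": TCP orientation; "ft_force": force on the tool from outside, world axes, zero at the start; "ft_torque": the same for the moment, N m; "finger_gap": finger opening in m.
Only numpy, scipy, OpenCV 4.12 (cv2) and the standard library are available. Lean on these libraries where they do the work, as an engineer would, in place of code of your own. Each camera call takes 0.05 s, during which the arm holds its last target. There are 200 camera calls.

## Working session

There is one attempt and no reset: what is moved stays moved. The work goes in short steps, each a Python script; the robot and the scene stay as the last script left them, time stands still between calls to the robot, and variables do not carry over. Pictures are saved under pics/ and viewed, about 8 in all and at most 12, crops included, and the job is handed in when it is done.

```bash
ls; mkdir -p pics
python3 - <<'E'
from workcell import robot,kin,optics
import cv2
for n in("scene","top"):
    cv2.imwrite(f"pics/{n}0.png",optics.camera(n)[:,:,::-1]); print(n,optics.camera_info(n))
print(robot.sense())
E
```

```text
pics
scene {'camera_matrix': array([[520.6101569 ,   0.        , 324.85822594],
       [  0.        , 520.6101569 , 204.34596531],
       [  0.        ,   0.        ,   1.        ]]), 'xyz': array([1.3512874 , 0.37199069, 0.97245039]), 'rotation': array([0.49938661, 0.79049349, 1.92506299])}
top {'camera_matrix': array([[389.69939702,   0.        , 318.41266089],
       [  0.        , 389.69939702, 198.72253237],
       [  0.        ,   0.        ,   1.        ]]), 'xyz': array([0.37111904, 0.02285993, 1.06512157]), 'rotation': array([ 0.17456894, -0.19524303, -1.72367575])}
{'clock': 0.1, 'joints': array([ 9.87009347e-01,  3.42614516e-01,  1.52489911e+00, -3.64369939e-06,
        1.27538768e+00, -1.46018513e-01]), 'qvel': array([ 0.000156  , -0.00204851, -0.0017441 ,  0.00048386, -0.00215781,
        0.00117271]), 'joint_efforts': array([ 2.17058790e-03, -4.32004344e+01, -2.44697249e+01,  7.20642367e-02,
        5.25503280e-02, -2.89744821e-05]), 'position': array([0.22235271, 0.47520264, 0.22614226]), 'tcp_rot': array([-6.82064899e-01, -3.06618241e+00,  1.92195880e-03]), 'ft_force': array([ 1.01536045, -0.49669431, -0.73670166]), 'ft_torque': array([-0.05678946, -0.02918438,  0.00320897]), 'finger_gap': 0.09199726198062413}
```

View pics/scene0.png

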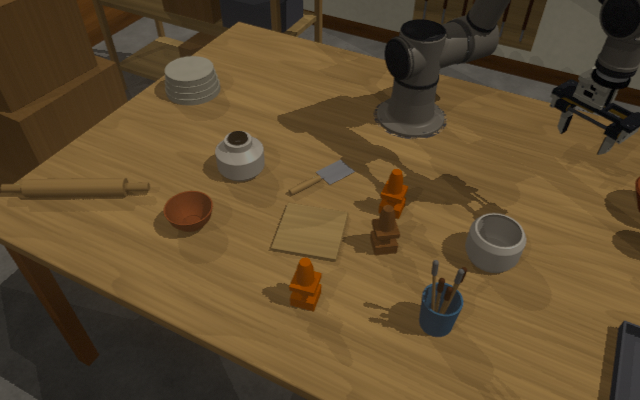

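View pics/top0.png

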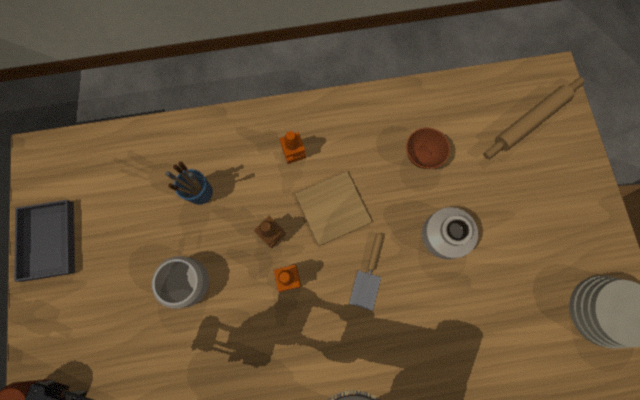

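The scene shows three stopper-shaped things: orange at scene (394,190)/top (287,277), orange at scene (305,283)/top (292,147), and brown wooden at scene (386,230)/top (268,232). The brown one fits "wooden". The narrow-necked jar is at scene (240,155)/top (452,232), the board at scene (311,232)/top (333,207). I'll confirm with one enlarged crop.

```bash
cat > h.py <<'E'
import numpy as np, cv2
from scipy.spatial.transform import Rotation as R
from workcell import robot,kin,optics
I={n:optics.camera_info(n) for n in("scene","top")}
def ray(n,p):
    i=I[n];K=i["camera_matrix"];d=np.array([(p[0]-K[0,2])/K[0,0],-(p[1]-K[1,2])/K[1,1],-1])
    return i["xyz"],R.from_rotvec(i["rotation"]).apply(d)
def onz(n,p,z):
    o,d=ray(n,p);return o+d*(z-o[2])/d[2]
def proj(n,X):
    i=I[n];K=i["camera_matrix"];c=R.from_rotvec(i["rotation"]).inv().apply(np.atleast_2d(X)-i["xyz"])
    return np.c_[K[0,2]+K[0,0]*c[:,0]/-c[:,2],K[1,2]-K[1,1]*c[:,1]/-c[:,2]]
def pic(n): return optics.camera(n)[:,:,::-1].copy()
E
python3 - <<'E'
from h import *
s=cv2.imread("pics/scene0.png");t=cv2.imread("pics/top0.png")
f=lambda im,x,y,w,h,k:cv2.resize(im[y:y+h,x:x+w],None,fx=k,fy=k,interpolation=cv2.INTER_CUBIC)
a=np.vstack([np.hstack([f(s,345,180,80,60+20,5),f(t,235,205,80,80,5)]),np.hstack([f(s,205,120,80,40,5),f(t,415,200,80,40,5)])])
cv2.imwrite("pics/crop0.png",a)
for n,p in [("top",(268,232)),("scene",(386,230))]:
    print(n,onz(n,p,.06))
print("board",onz("top",(333,207),.012),onz("scene",(311,232),.012))
print("jar",onz("top",(457,229),.109),onz("scene",(238,138),.109))
for n,im in(("top",t),("scene",s)):
    print(n,im[232,268] if n=="top" else im[230,386], im[207,333] if n=="top" else im[232,311])
E
```

```text
top [0.53822605 0.13429015 0.06      ]
scene [0.54107366 0.13262857 0.06      ]
board [ 0.58625911 -0.04677609  0.012     ] [ 0.5912898  -0.04236497  0.012     ]
jar [ 0.46231992 -0.3332137   0.109     ] [ 0.4601171  -0.33398544  0.109     ]
top [20 39 57] [ 73 117 144]
scene [16 39 60] [ 69 113 139]
```

View pics/crop0.png

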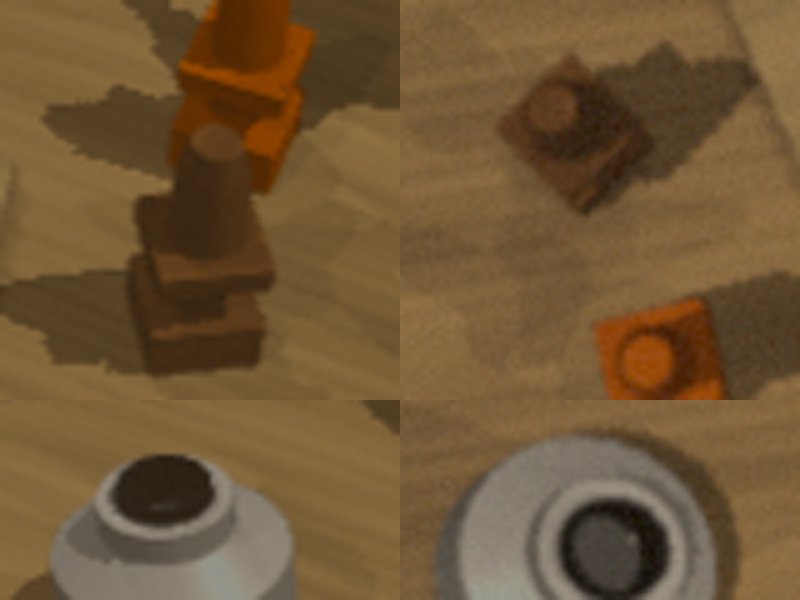

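The wooden stopper is confirmed as the brown one at scene (386,230). In the full images its tip is about scene (388,208)/top (265.6,226); the collar corners and the jar's sleeve are clear too. Next I'll measure.

Run:
```python
from h import *
print("tip",onz("top",(265.6,226),.131),onz("scene",(388.2,208),.131))
c=[onz("top",p,.071) for p in((269,215.7),(254.2,230.3))]; s=[onz("scene",p,.071) for p in((371.6,219.2),(377.6,237.6),(399.2,234))]
yaw=lambda a,b:np.degrees(np.arctan2(*(b-a)[1::-1]))%90
print("collar top",c,yaw(*c),np.linalg.norm(c[0]-c[1]))
print("collar scene",s,yaw(s[0],s[1]),yaw(s[1],s[2]),(s[0]+s[2])/2, np.linalg.norm(s[0]-s[1]),np.linalg.norm(s[1]-s[2]))
for n,ps in(("top",[(295,193),(349,172),(371,213),(319,244)]),("scene",[(285,206),(349,213),(338,258),(273,250)])):
    b=np.array([onz(n,p,.012) for p in ps]);print("board",n,b.mean(0),[yaw(b[i],b[(i+1)%4]) for i in range(4)])
for n,(x,y) in(("top",(457,229)),("scene",(238,138))):
    im=cv2.imread(f"pics/{n}0.png"); g=cv2.cvtColor(im,6); m=np.zeros_like(g); m[y-18:y+18,x-18:x+18]=g[y-18:y+18,x-18:x+18]<75
    m=cv2.morphologyEx(m.astype(np.uint8),cv2.MORPH_OPEN,np.ones((3,3)))
    k=max(cv2.findContours(m,0,2)[0],key=cv2.contourArea); h=cv2.convexHull(k);M=cv2.moments(h)
    q=(M["m10"]/M["m00"],M["m01"]/M["m00"]);print("jar",n,q,M["m00"],cv2.boundingRect(h),onz(n,q,.109))
print("others", {k:onz("top",p,z)[:2].round(3) for k,p,z in[("orangeN",(287,277),.13),("orangeF",(292,140),.13),("crock",(180,282),.09),("pot",(194,186),.05),("bowl",(429,148),.05),("spat",(369,265),.0)]})
```

```text
tip [0.54188643 0.13024867 0.131     ] [0.53898099 0.1299074  0.131     ]
collar top [array([0.57823732, 0.12493075, 0.071     ]), array([0.54648608, 0.16757678, 0.071     ])] 36.668780784231345 0.053167897276249515
collar scene [array([0.5345371 , 0.09174628, 0.071     ]), array([0.58186127, 0.12734473, 0.071     ]), array([0.54820205, 0.16752416, 0.071     ])] 36.95141567178514 39.953677200105204 [0.54136958 0.12963522 0.071     ] 0.059218465837845694 0.052414975998460636
board top [ 0.59136714 -0.04914678  0.012     ] [np.float64(12.66372556616544), np.float64(17.144435646195546), np.float64(21.55526259891124), np.float64(15.970246563089868)]
board scene [ 0.58747059 -0.04357455  0.012     ] [np.float64(19.036587520680598), np.float64(15.332841752331461), np.float64(18.63231737810227), np.float64(19.19124885005172)]
jar top (457.2577777777778, 229.68197530864194) 337.5 (447, 220, 22, 21) [ 0.46056322 -0.33343284  0.109     ]
jar scene (237.33570863024545, 137.61441013460015) 210.5 (228, 131, 20, 14) [ 0.45954744 -0.33649675  0.109     ]
others {'orangeN': array([0.414, 0.096]), 'orangeF': array([0.752, 0.035]), 'crock': array([0.446, 0.36 ]), 'pot': array([0.696, 0.316]), 'bowl': array([ 0.7  , -0.333]), 'spat': array([ 0.415, -0.116])}
```

```bash
cat >> h.py <<'E'
S=np.array([.5405,.130,0]);B=np.array([.589,-.046,.012]);J=np.array([.460,-.335,.105])
def tool(psi,phi,f=1):
    a,p=np.radians([psi,phi]);z=np.array([np.sin(p)*np.cos(a),np.sin(p)*np.sin(a),-np.cos(p)])
    y=f*np.array([-np.sin(a),np.cos(a),0]);return R.from_matrix(np.c_[np.cross(y,z),y,z])
def pose(g,rot,off=0):  # grasp point g, retracted by off along tool axis
    z=rot.as_matrix()[:,2];return g+(.019-off)*z,rot.as_rotvec()
def ax(psi): a=np.radians(psi);return np.array([np.cos(a),np.sin(a),0])
E
python3 - <<'E'
from h import *
def ok(g,psi,phi,f,offs=(0,.1)):
    qs=[kin.solve_ik(*pose(g,tool(psi,phi,f),o)) for o in offs]
    return None if any(q is None for q in qs) else np.round(qs[0],2)
print("PICK")
for psi in(37.5,-52.5,127.5,217.5):
  for phi in(50,60,70):
    for f in(1,-1):
      q=ok(S+[0,0,.063],psi,phi,f)
      if q is not None: print(psi,phi,f,q)
for d in(17,107,197,287):   # direction of s when lying
  s=ax(d);o=B-s*.0655+[0,0,.028]
  for phi in(30,40):
    for f in(1,-1):
      q=ok(o+s*.063,d+180,phi,f)
      if q is not None: print("LAY s",d,phi,f,q)
  for phi in(40,50,60):
    for f in(1,-1):
      q=ok(o+s*.015,d,phi,f)
      if q is not None: print("GRASP2 s",d,phi,f,q)
for psi in range(-180,180,30):
  for phi in(30,40,50):
    for f in(1,-1):
      q=ok(J+[0,0,.056],psi,phi,f)
      if q is not None: print("INS",psi,phi,f,q)
E
```

```text
PICK
37.5 50 1 [-0.24  0.62  2.25  2.03  0.73  1.88]
37.5 50 -1 [-0.24  0.62  2.25  2.03  0.73 -1.26]
37.5 60 1 [-0.31  0.75  2.32  2.14  1.    1.65]
37.5 60 -1 [-0.31  0.75  2.32  2.14  1.   -1.49]
37.5 70 1 [-0.37  0.9   2.35  2.15  1.28  1.48]
37.5 70 -1 [-0.37  0.9   2.35  2.15  1.28 -1.66]
127.5 50 1 [-0.19  0.93  1.3   0.54  1.63  2.13]
127.5 50 -1 [-0.19  0.93  1.3   0.54  1.63 -1.02]
127.5 60 1 [-0.22  1.02  1.23  0.61  1.77  2.11]
127.5 60 -1 [-0.22  1.02  1.23  0.61  1.77 -1.03]
127.5 70 1 [-0.24  1.11  1.16  0.68  1.91  2.1 ]
127.5 70 -1 [-0.24  1.11  1.16  0.68  1.91 -1.04]
217.5 50 1 [ 0.26  1.08  0.94 -0.32  1.93  1.19]
217.5 50 -1 [ 0.26  1.08  0.94 -0.32  1.93 -1.95]
217.5 60 1 [ 0.27  1.19  0.81 -0.39  2.12  1.16]
217.5 60 -1 [ 0.27  1.19  0.81 -0.39  2.12 -1.98]
LAY s 17 30 1 [-0.11  0.95  1.11 -0.2   1.57  1.21]
LAY s 17 30 -1 [-0.11  0.95  1.11 -0.2   1.57 -1.93]
LAY s 17 40 1 [-0.09  1.06  0.94 -0.25  1.79  1.21]
LAY s 17 40 -1 [-0.09  1.06  0.94 -0.25  1.79 -1.93]
GRASP2 s 17 40 1 [-0.52  0.59  2.2   1.89  0.52  2.09]
GRASP2 s 17 40 -1 [-0.52  0.59  2.2   1.89  
[... 3701 characters left out ...]
96  0.8   1.16  0.38  1.77  2.14]
INS 90 40 -1 [-0.96  0.8   1.16  0.38  1.77 -1.  ]
INS 90 50 1 [-0.99  0.89  1.08  0.46  1.92  2.14]
INS 90 50 -1 [-0.99  0.89  1.08  0.46  1.92 -1.  ]
INS 120 30 1 [-0.82  0.78  1.1   0.11  1.77  1.79]
INS 120 30 -1 [-0.82  0.78  1.1   0.11  1.77 -1.35]
INS 120 40 1 [-0.84  0.89  0.96  0.15  1.97  1.79]
INS 120 40 -1 [-0.84  0.89  0.96  0.15  1.97 -1.35]
INS 120 50 1 [-0.85  1.    0.83  0.19  2.16  1.81]
INS 120 50 -1 [-0.85  1.    0.83  0.19  2.16 -1.34]
INS 150 30 1 [-0.71  0.8   1.06 -0.1   1.79  1.38]
INS 150 30 -1 [-0.71  0.8   1.06 -0.1   1.79 -1.76]
INS 150 40 1 [-0.7   0.92  0.91 -0.13  2.    1.38]
INS 150 40 -1 [-0.7   0.92  0.91 -0.13  2.   -1.76]
```

Run:
```python
from h import *
R1=tool(127.5,60,-1);R2=tool(287,30,1)
print("s after lay",R2.apply(R1.inv().apply([0,0,1])),ax(107))
R3=tool(107,50,-1);R4=tool(90,40,1)
print("s after ins",R4.apply(R3.inv().apply(ax(107))))
g=S+[0,0,.063]
p,r=pose(g,R1,.12)
robot.movep(np.array([.45,.05,.38]),tool(0,5,-1).as_rotvec())
robot.movep(p+[0,0,.1],r)
robot.servo_line(p,velocity=.2)
print("stopped",robot.servo_line(pose(g,R1)[0],velocity=.1,max_force=10))
s=robot.sense();print(s["clock"],s["position"],pose(g,R1)[0],s["ft_force"],s["joints"].round(2))
a,b=pic("scene"),pic("top")
cv2.imwrite("pics/grasp1.png",np.hstack([cv2.resize(a[110:310,290:490],(400,400)),cv2.resize(b[160:300,200:340],(400,400))]))
```

```text
s after lay [-2.92371705e-01  9.56304756e-01  1.66533454e-16] [-0.2923717   0.95630476  0.        ]
s after ins [-3.52720482e-17  1.86427876e-16 -1.00000000e+00]
stopped False
5.9417 [0.53097268 0.14263124 0.05372907] [0.53048315 0.14305422 0.0535    ] [ 0.60776373  0.19504474 -0.51789605] [-0.22  1.02  1.23  0.61  1.77 -1.03]
```

View pics/grasp1.png

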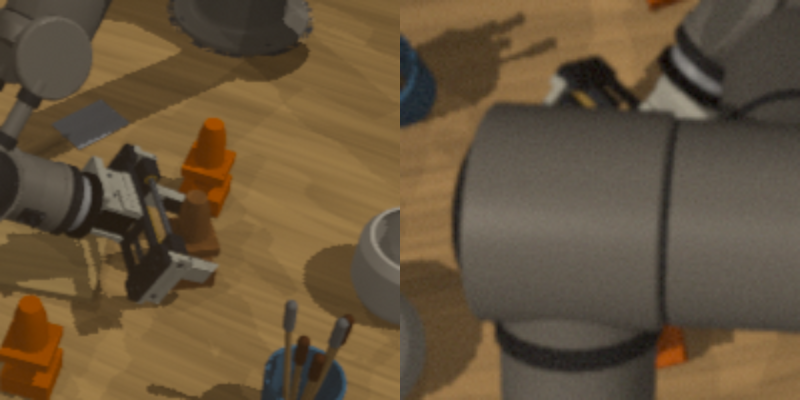

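The fingers straddle the wooden stopper's collar (crop (197,235)), clear of the orange one at (210,165). Next I'll close, lift, turn and lay it down.

Run:
```python
from h import *
R2=tool(287,30,1)
robot.gripper_to(.0); s=robot.sense(); print("gap",s["finger_gap"])
p=s["position"]; robot.servo_line(p+[0,0,.2],velocity=.15)
s=ax(107);g=B-s*.0655+[0,0,.028]+s*.063
p,r=pose(g,R2)
robot.movep(p+[0,0,.12],r)
print("gap",robot.sense()["finger_gap"],robot.sense()["clock"])
robot.wait(.3)
a,b=pic("scene"),pic("top")
cv2.imwrite("pics/prelay.png",np.hstack([cv2.resize(a[130:290,220:380],(400,400)),cv2.resize(b[130:290,260:420],(400,400))]))
```

```text
gap 0.056198412419119805
gap 0.05637754200523955 9.375
```

View pics/prelay.png

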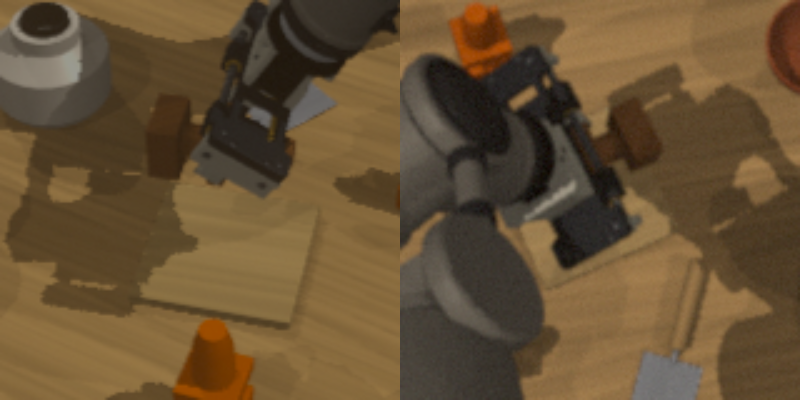

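The stopper hangs level over the board with its head toward −y (crop (170,135) / (635,130)), held by the collar. Now to lay it down.

Run:
```python
from h import *
R2=tool(287,30,1);s=ax(107);g=B-s*.0655+[0,0,.028]+s*.063
p,r=pose(g,R2)
robot.servo_line(p+[0,0,.02],velocity=.12)
print(robot.servo_line(p-[0,0,.004],velocity=.02,max_force=6)); st=robot.sense();print(st["position"]-p,st["ft_force"])
robot.gripper_to(.092);robot.wait(.2)
q=robot.sense()["position"];z=R2.as_matrix()[:,2]
robot.servo_line(q-.1*z,velocity=.15)
robot.movep(np.array([.42,.0,.42]),tool(0,5,1).as_rotvec())
print(robot.sense()["clock"])
a,b=pic("scene"),pic("top")
cv2.imwrite("pics/s1.png",a);cv2.imwrite("pics/t1.png",b)
cv2.imwrite("pics/laid.png",np.hstack([cv2.resize(a[190:270,260:340+20],(500,400)),cv2.resize(b[150:250,285:385],(300,300))[0:300] if 0 else cv2.resize(b[150:250,285:360],(300,400))]))
```

```text
True
[4.26287266e-04 9.36569159e-05 7.82972634e-04] [0.85726992 0.05767227 2.94298001]
15.175
```

View pics/laid.png

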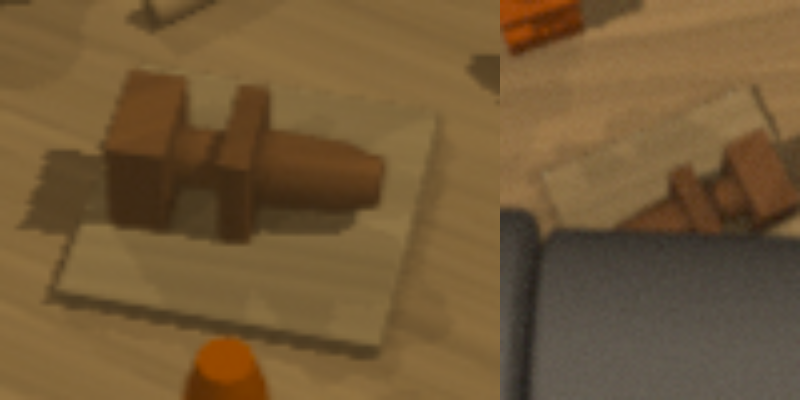

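The stopper lies on its flats on the board, head at scene (290,215), plug to the right. I'll check its position numerically before the second grasp.

Run:
```python
from h import *
s=ax(107);t=ax(17);o=B-s*.0655
c=[(125,70),(187,80),(182,158),(105,150)]
m=np.array([onz("scene",(260+x/5-.4,190+y/5-.4),.068) for x,y in c]);
print("head top meas",m.round(4).tolist());print("center",m.mean(0),"expected",o+s*.015)
tip=onz("scene",(260+372/5-.4,190+182/5-.4),.040);print("tip",tip,o+s*.131)
d=tip-m.mean(0);print("yaw",np.degrees(np.arctan2(d[1],d[0])),np.linalg.norm(d[:2]))
e=lambda a,b:np.degrees(np.arctan2(*(m[b]-m[a])[1::-1]))
print(e(0,1),e(3,2),e(0,3),e(1,2))
```

```text
head top meas [[0.583, -0.12, 0.068], [0.5748, -0.0897, 0.068], [0.6217, -0.0661, 0.068], [0.6342, -0.1012, 0.068]]
center [ 0.60344852 -0.09425164  0.068     ] expected [ 0.60376477 -0.09429339  0.012     ]
tip [0.5700993  0.01002183 0.04      ] [0.56984965 0.01663796 0.012     ]
yaw 107.73555254830231 0.10947660287654651
104.99683691004483 109.64381609461152 20.17113162949894 26.654725688011396
```

Run:
```python
from h import *
R3=tool(107,50,-1);R4=tool(90,40,1)
s=ax(107);g=B-s*.0655+[0,0,.028]+s*.015
p,r=pose(g,R3,.11)
robot.movep(p+[0,0,.1],r)
robot.servo_line(p,velocity=.2)
print("contact",robot.servo_line(pose(g,R3)[0],velocity=.1,max_force=10))
robot.gripper_to(0.);print("gap",robot.sense()["finger_gap"])
q=robot.sense()["position"];robot.servo_line(q+[0,0,.2],velocity=.15)
p,r=pose(J+[0,0,.056+.075],R4)
robot.movep(p+[0,0,.06],r)
robot.wait(.3)
st=robot.sense();print(st["clock"],st["finger_gap"],st["position"]-p)
a,b=pic("scene"),pic("top");cv2.imwrite("pics/s2.png",a);cv2.imwrite("pics/t2.png",b)
cv2.imwrite("pics/preins.png",np.hstack([cv2.resize(a[60:200,170:310],(400,400)),cv2.resize(b[160:300,390:530],(400,400))]))
```

```text
contact False
gap 0.05586565433091583
23.5083 0.05578160463592684 [7.67902186e-05 1.00756898e-04 5.99888498e-02]
```

View pics/preins.png

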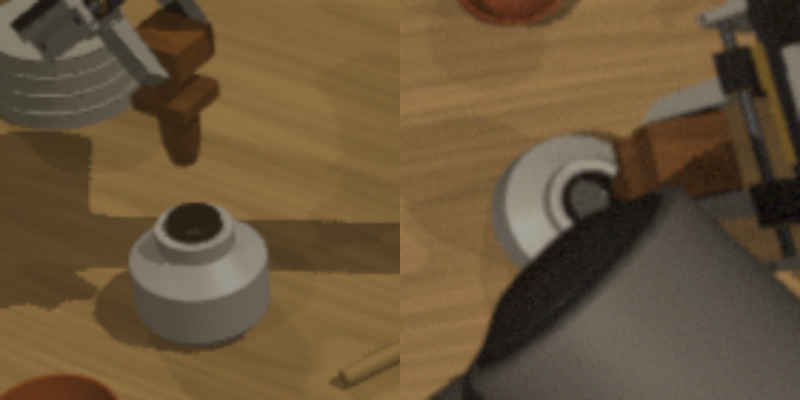

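The stopper is held plug down over the jar: tip near crop (182,160), i.e. scene (233.7,116); sleeve mouth at scene (238,138). I'll check the tip and collar against their predictions.

Run:
```python
from h import *
gz=.296
P=lambda n,h:proj(n,[[J[0],J[1],gz+.015-h]])[0]
for n in("scene","top"): print(n,"tip",P(n,.131),"plugbase",P(n,.071),"headface",P(n,0))
im=cv2.imread("pics/s2.png")
x,y=222,88
sub=im[y-40:y+36,x-10:x+35]; hsv=cv2.cvtColor(sub,cv2.COLOR_BGR2HSV)
# brown: dark+saturated
m=((hsv[...,1]>150)&(hsv[...,2]<130)&(hsv[...,0]<16)).astype(np.uint8)
for r in range(m.shape[0]):
    c=np.flatnonzero(m[r])
    if len(c) and r%2==0: print(r+y-40,c.min()+x-10,c.max()+x-10,end=" | ")
exp=P("scene",.131)
# predicted plug silhouette: rings
for h,rad in((.131,.012),(.111,.0175),(.075,.0195)):
    a=np.linspace(0,2*np.pi,60);X=np.c_[J[0]+rad*np.cos(a),J[1]+rad*np.sin(a),np.full(60,gz+.015-h)];q=proj("scene",X);print("\n",h,q.min(0),q.max(0))
cv2.imwrite("pics/tipz.png",cv2.resize(im[60:125,205:270],(780,780),interpolation=cv2.INTER_CUBIC)[:600])
```

```text
scene tip [234.79224479 115.97387991] plugbase [232.15368292  96.16105794] headface [228.8012021   70.98745627]
top tip [468.55628282 225.13363431] plugbase [478.90636677 220.58372178] headface [493.19467603 214.30255944]
64 225 231 | 66 222 235 | 68 219 242 | 70 218 243 | 72 220 243 | 74 221 243 | 76 223 243 | 78 224 244 | 80 226 242 | 82 228 239 | 84 229 237 | 86 230 239 | 88 229 245 | 90 220 245 | 92 218 245 | 94 217 244 | 96 217 242 | 98 218 239 | 100 225 238 | 102 227 238 | 104 227 239 | 106 227 239 | 108 227 239 | 110 228 238 | 112 230 238 | 114 232 238 | 116 231 237 | 
 0.131 [230.11102306 113.27322613] [239.46395639 118.70638827]

 0.111 [227.02793188 105.6006421 ] [240.81521198 113.48828824]

 0.075 [224.48893732  93.21231314] [240.15527806 101.91970432]
```

The offset is within 1 px, and the jar shows the same bias in this camera, so the alignment is good. Inserting.

Run:
```python
from h import *
R4=tool(90,40,1);p,r=pose(J+[0,0,.056],R4)
def rep(k):
    st=robot.sense();print(k,round(st["clock"],2),(st["position"]-p).round(4),st["ft_force"].round(1),st["ft_torque"].round(2),round(st["finger_gap"],4))
rep("start")
hit=robot.servo_line(p+[0,0,.03],velocity=.06,max_force=8);print(hit);rep("mid")
if not hit:
    hit=robot.servo_line(p+[0,0,.009],velocity=.03,max_force=12);print(hit);rep("near")
    if not hit:
        print(robot.servo_line(p-[0,0,.004],velocity=.015,max_force=35));rep("press")
a=pic("scene");cv2.imwrite("pics/s3.png",a)
cv2.imwrite("pics/press.png",cv2.resize(a[80:180,180:305],(750,600)))
```

```text
start 23.61 [1.00e-04 0.00e+00 1.35e-01] [ 0.3  0.5 -1.2] [-0.52  0.15  0.04] 0.0555
False
mid 25.51 [ 0.0001 -0.0001  0.0303] [-0.7  0.3 -1.2] [-0.57  0.1  -0.  ] 0.056
False
near 26.36 [ 0.     -0.0001  0.0091] [-0.6  0.  -3. ] [-0.53  0.16  0.02] 0.056
False
press 27.38 [ 0.0001 -0.0001  0.0001] [-3.  -0.9 19.4] [1.45 0.8  0.26] 0.0556
```

View pics/press.png

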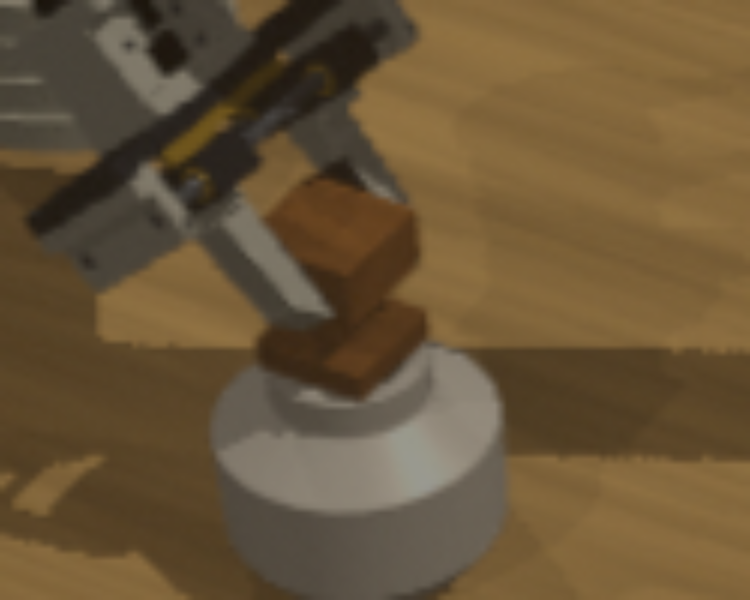

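The collar appears to be at the rim (crop (340,350)), resisting about 22 N at the nominal seat height. I'll press a bit more, release, then press centrally from above with the shut fingers.

Run:
```python
from h import *
R4=tool(90,40,1);p,r=pose(J+[0,0,.056],R4)
def rep(k,p=p):
    st=robot.sense();print(k,round(st["clock"],2),(st["position"]-p).round(4),st["ft_force"].round(1),st["ft_torque"].round(2),round(st["finger_gap"],4))
print(robot.servo_line(p-[0,0,.01],velocity=.015,max_force=25));rep("press2")
robot.gripper_to(.092);robot.wait(.2);rep("open")
z=R4.as_matrix()[:,2];q=robot.sense()["position"]
robot.servo_line(q-.12*z,velocity=.15)
# central push from above
Rv=tool(90,0,1);t=J+[0,0,.071]
robot.movep(t+[0,0,.10],Rv.as_rotvec())
robot.gripper_to(0.)
robot.servo_line(t+[0,0,.015],velocity=.1)
print(robot.servo_line(t-[0,0,.01],velocity=.015,max_force=30));rep("push",t)
robot.servo_line(t+[0,0,.12],velocity=.15)
robot.movep(np.array([.4,.05,.42]),tool(0,5,1).as_rotvec());robot.wait(.5);rep("end",t)
a,b=pic("scene"),pic("top");cv2.imwrite("pics/s4.png",a);cv2.imwrite("pics/t4.png",b)
cv2.imwrite("pics/final.png",np.hstack([cv2.resize(a[100:180,200:280],(400,400)),cv2.resize(b[190:270,410:490],(400,400))]))
```

```text
False
press2 27.98 [ 0.0001 -0.0006 -0.0026] [-6.4 -3.5 35.3] [2.81 1.21 0.73] 0.0558
open 28.94 [ 0.    0.   -0.01] [-0.1 -0.6 -0.7] [-0.36  0.13 -0.03] 0.0918
True
push 34.13 [ 0.0006 -0.0005  0.0003] [-2.2  2.   5.7] [ 0.49  0.54 -0.  ] 0.0004
end 38.94 [-0.06   0.385  0.244] [-0.1  0.5 -0.1] [0.05 0.12 0.  ] 0.0003
```

View pics/final.png

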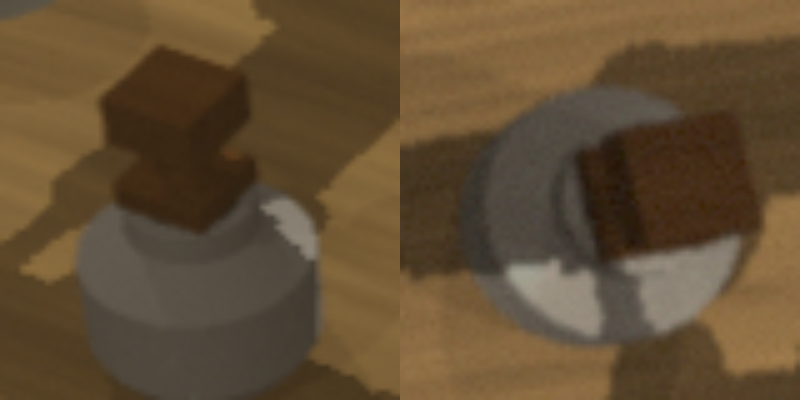

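The stopper stands in the jar with its collar on the rim. The shut fingers met the head's flat end at z = 0.1763 m against a nominal 0.176 m. I'll check level and position, and the other objects, numerically.

Run:
```python
from h import *
m=np.array([onz("scene",(200+x/5-.4,100+y/5-.4),.176) for x,y in((165,45),(247,72),(185,125),(103,100))])
print("head scene",m.mean(0),np.linalg.norm(m-np.roll(m,1,0),axis=1).round(4))
m=np.array([onz("top",(410+x/5-.4,190+y/5-.4),.176) for x,y in((228,137),(337,108),(360,232),(243-3,256))])
print("head top",m.mean(0),np.linalg.norm(m-np.roll(m,1,0),axis=1).round(4))
# unmoved check by local diff vs start
for n,it in(("scene",{"bowl":(188,212),"pot":(440,300),"spat":(322,177)}),("top",{"bowl":(429,148),"pot":(192,186),"spat":(369,268)})):
    a=cv2.imread(f"pics/{n}0.png");b=cv2.imread(f"pics/{n[0]}4.png")
    for k,(x,y) in it.items():
        f=lambda i:cv2.cvtColor(i[y-28:y+28,x-28:x+28],6).astype(np.float32)
        print(n,k,cv2.phaseCorrelate(f(a),f(b),cv2.createHanningWindow((56,56),5)))
cv2.imwrite("pics/last.png",np.hstack([cv2.resize(cv2.imread("pics/s4.png"),(400,250)),cv2.resize(cv2.imread("pics/t4.png"),(400,250))]))
```

```text
head scene [ 0.45806824 -0.3373309   0.176     ] [0.0559 0.0516 0.0539 0.0493]
head top [ 0.45834168 -0.33443652  0.176     ] [0.0552 0.0533 0.058  0.0567]
scene bowl ((-0.14859256472119498, -0.0347317622424157), 1.0138074980841743)
scene pot ((0.03512652988538889, 0.07926375486161419), 0.9401672707001368)
scene spat ((0.12384065790552867, -0.019640558851897083), 0.9283384116490682)
top bowl ((0.138427369392069, 0.10648905736495706), 1.1227444982528687)
top pot ((0.012027809826971492, 0.08967755790331466), 1.060759997367859)
top spat ((0.2564709771486271, -0.4531660208341002), 0.6525142433908251)
```

View pics/last.png

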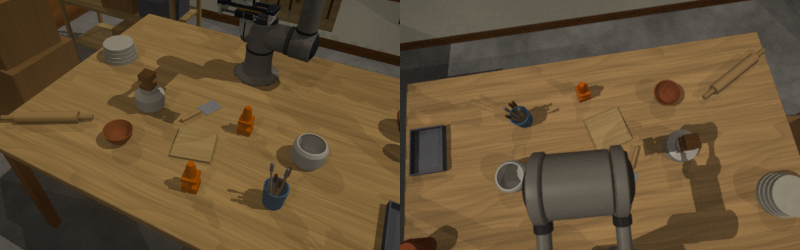

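The stopper is seated in the jar at scene (148,75), and the bowl, pot, spatula and both orange look-alikes are where they were. Handing in.

```bash
python3 -c "
from workcell import close_job
print(close_job())"
```

```text
the job is handed in; nothing more can be done
None
```

I carried the wooden stopper to the board by its collar, laid it on its side there and let go. I then took it again by its head, set it plug-down into the narrow-necked jar and pressed it home. I finished with a second press from above using the shut fingers, and handed the job in at about 39 s of the 69 s allowed.

**Seating:** the shut fingers met the head's flat end at 0.1763 m, against 0.176 m for a fully seated collar; a sleeve still standing proud would have left it about 8 mm higher. The highest vertical force I read was about 35 N, at the end of the second press.

**Position:** both cameras put the head within about 3 mm of the jar's axis, and the two views differ from each other by about 3 mm. I did not measure the tilt or the sleeve directly. I take the collar to sit flat from the head's height and how it looks in the pictures.

**Other objects:** the bowl and brush pot show no shift (under 0.2 px) and neither does the spatula in the scene view. The top view of the spatula was partly hidden by the arm, so its 0.5 px shift there is unreliable.

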